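# Close the mould press by its handwheel

## Task

Close the press that has the white plaster mould in it: crank its handwheel clockwise, seen from above, by its upright black handle until the handle stands at the red pointer beside the rim, then let go. Take as many grasps as you like, and leave the handwheel of the empty press alone.

Things in the scene. Friction and masses are not known exactly. Their poses are not given: they have to be found in the camera images.
- press: Fixed green bench press holding a white plaster mould with a black strap (180x135x95 mm); the like press beside it is empty. Base 200x210x12 mm, two posts, cross beam with its top 180 mm high. Origin: centre of the base's underside, on the table; z is the handwheel's axis. A red pointer flag, 16 mm wide, lies on the press's +x side, 81 to 111 mm from that axis, its top 206 mm high.
- press_wheel (a joint): Turn of that press's handwheel, rad, growing clockwise seen from above, between stops at 0 and 5.9. Starts at 0.1 to 1.3; at 5.0 the handle is at the pointer (along the press's +x). The short way back is barred by the stop at 0. Needs 0.2 N m (3 N at the handle), stays where left. Spoked aluminium wheel, rim circle radius 65 mm, bar 14 mm; above the table: rim top 207 mm, hub top 212 mm.
- press_grip (a point): Point on the axis of that wheel's upright black handle, 243 mm above the table. The handle is a round sleeve, 24 mm in diameter, from 209 to 275 mm above the table, 65 mm from the wheel axis. It spins freely on its pin, so a gripper holding it may keep its own heading while carrying it round the circle.
- spare_grip (a point): The same point on the handle of the empty press's wheel, which must be left alone.

How it is judged:
By the outcome, as a careful person would: the job done as asked, in the order asked, and still so for the second after the job is handed in, with the robot touching nothing.
It also fails if it takes over 45 s, if anything falls off the work surface, if the arm or the gripper's body presses on something with over 40 N, if the wrist force passes 120 N, or if a joint passes its speed limit or range.

## Robot

A 6-joint arm with a two-finger parallel gripper is mounted at the origin on the work surface. World frame = base frame: x ahead of the robot, y to its left, z up, the work surface at z = 0. Lengths are in m, angles in rad, forces in N, time in s.
With the tool pointing down it reaches from about 0.375 to 0.9 m from the base axis. Payload 3.1 kg.
Tool frame: the origin (TCP) lies midway between the tips of the shut fingers; the grasp point (between the pads) lies 19 mm behind it; x points along the fingers, z is the direction in which the jaws open and shut, and the axes are right-handed (so a half turn about x gives the same grasp; the last joint's range is limited). The gripper opens to 85 mm and grips with 20 to 120 N. Pads are 22 mm wide; open, the fingers measure 114 mm over their backs; the gripper's body (76 mm by 85 mm) begins 54 mm behind the grasp point. The pads swing forward as they close: fully open they stand 13 mm farther back than shut.
Start: joints at [-1.292, 0.527, 1.433, -0, 1.181, -0.178], TCP at [0.276, -0.561, 0.231] pointing down, gripper open.
Joint ranges: [-3.08, 3.08], [-0.75, 2.2], [0.22, 2.44], [-1.43, 4.57], [0, 2.65], [-2.85, 2.85]. Speed limits (rad/s): [2.79, 2.79, 3.14, 3.14, 3.14, 3.14].

## Interface

Orientations are given as a unit quaternion [x, y, z, w].
In Python, from station import status, snapshot, camera_params, ticket gives the robot as it stands.
- The arm moves only by the tool arm_command, never from a script. Its argument "series" is a list that holds one entry, the list of rows, each a list of 4 numbers: the shift along the tool's x, y, z in mm, then the turn about the tool's x in rad. A call has 1 to 10 rows; each row shifts and turns the commanded pose from where the row before left it, along the tool's axes as they then stand; what a row does not reach is not made up. A row lasts 1/10 s, in which the tool goes at most 50 mm and 8.59 degrees, less where a joint would pass 70% of its speed; a pose out of reach is approached as far as the arm can. A call is refused whole if a number of a shift passes 50 or a number of a turn 0.15, either way. A call with a gripper value outside its range is refused whole. "jaw" is the opening in per cent of the stroke, from 0 (shut) to 100 (fully open), set as the call begins (left out, the last holds). The fingers move at their own pace and stop on an object; "force" is the grip in N (left out, the last holds). Time passes only in rows, so rows that do not move let the fingers close. It gives the time, the measured TCP pose, the force and the opening at its end, in the units of the state.
- status.sense(): the state, without advancing time (a new reading comes with each control period).
- snapshot(name): name is "side" or "top"; returns the picture (400x640x3 uint8, red, green, blue); there is no depth.
- camera_params(name): a dict with "fovy" (degrees; the focal length in pixels is half the picture's height over the tangent of half this angle, whatever the lens; pixels are square), "cx", "cy" (the principal point, pixels), "k1" (the pictures are not rectified: a ray, as slopes to the right and down, at radius r is drawn at 1 + k1 r^2 times it, then the intrinsics apply), "extrinsics" (4x4, takes a point from camera to world coordinates). Camera axes: x right, y down, z forward; pixel columns grow to the right and rows downward; lengths in m; the calibration is good to about 2 mm. A picture is of the moment at which its call begins. camera_params takes no time and is no camera call.
- ticket.sign_off(): hands the job in, once; it reports no verdict.
The state is a dict: "t": time; "q": joint angles; "qd": joint speeds; "tau": joint torques, N m; "tcp_pos": TCP position; "tool_rot": TCP orientation; "force": force on the tool from outside, world axes, zero at the start; "ft_torque": the same for the moment, N m; "finger_gap": opening from 0.0 (shut) to 1.0 (fully open).
Only numpy, scipy, OpenCV 4.12 (cv2) and the standard library are available. Lean on these libraries where they do the work, as an engineer would, in place of code of your own. Each camera call takes 0.05 s, during which the arm holds its last target. There are 200 camera calls.

## Working session

There is one attempt and no reset: what is moved stays moved. The work goes in short steps, Python scripts to look and compute and a tool call to move; the robot and the scene stay as the last step left them, time stands still between calls to the robot, and variables do not carry over. Pictures are saved under pics/ and viewed, about 8 in all and at most 12, crops included, and the job is handed in when it is done.

Besides the shell and the picture viewer there is one more tool, called after "Call:" as name(argument=value, ...), one argument or row to a line, values as JSON. arm_command: Moves the arm, as the interface text tells. Its arguments: {"type":"object","properties":{"series":{"type":"array"},"jaw":{"type":"number"},"force":{"type":"number"}},"required":["series"]}

```bash
mkdir -p pics; ls
python3 - <<'E'
from station import status,snapshot,camera_params
import cv2
s=status.sense();print(s)
for n in("top","side"):
    im=snapshot(n);cv2.imwrite(f"pics/{n}0.png",im[:,:,::-1]);print(n,camera_params(n))
E
```

```text
pics
{'t': 0.0, 'q': array([-1.29150319e+00,  5.28456888e-01,  1.43393282e+00, -1.60636829e-05,
        1.18138361e+00, -1.78524694e-01]), 'qd': array([-2.86631240e-04,  1.04412287e-03,  1.79532305e-03,  6.46409858e-05,
       -1.93503808e-03,  1.52947808e-03]), 'tau': array([-8.90896063e-04, -4.42348695e+01, -1.78025454e+01, -1.23985674e-04,
        8.32087768e-03, -7.88623396e-06]), 'tcp_pos': array([ 0.27604936, -0.55992132,  0.23032961]), 'tool_rot': array([ 0.37401083,  0.60099103, -0.37298458,  0.59984013]), 'force': array([ 0.34560478, -0.0485828 , -0.50805005]), 'ft_torque': array([0.02988175, 0.04793171, 0.01411611]), 'finger_gap': 0.9996532898880441}
top {'fovy': 54.78376067887353, 'cx': 316.00048709696966, 'cy': 198.20484670800056, 'k1': -0.03436231134084277, 'extrinsics': array([[-8.40383970e-04, -9.93285743e-01,  1.15683732e-01,
         4.47972861e-01],
       [-9.99661644e-01,  3.84199843e-03,  2.57261984e-02,
        -4.78447593e-02],
       [-2.59979228e-02, -1.15622970e-01, -9.92952887e-01,
         9.74888952e-01],
       [ 0.00000000e+00,  0.00000000e+00,  0.00000000e+00,
         1.00000000e+00]])}
side {'fovy': 45.16024372845653, 'cx': 308.09615589032813, 'cy': 202.1514924450803, 'k1': -0.046485748777662025, 'extrinsics': array([[ 0.99763895, -0.03059344,  0.06148629,  0.48692213],
       [-0.06585909, -0.68000783,  0.73024101, -0.74985956],
       [ 0.01947058, -0.7325663 , -0.68041716,  0.85766849],
       [ 0.        ,  0.        ,  0.        ,  1.        ]])}
```

View pics/top0.png

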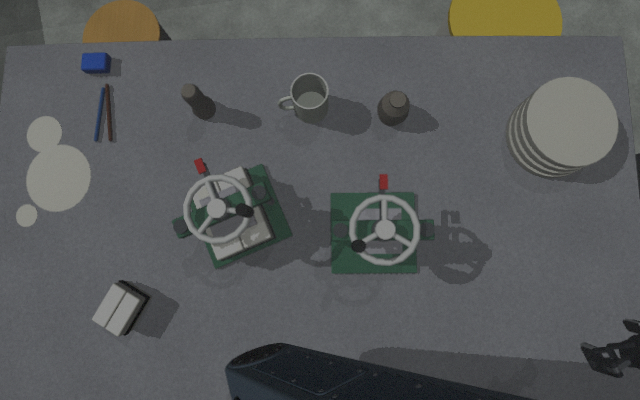

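View pics/side0.png

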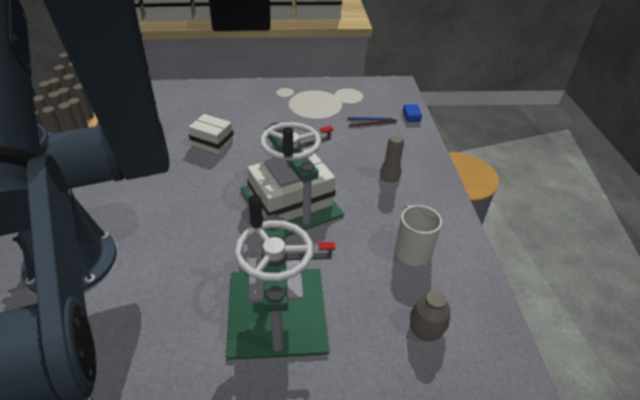

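```bash
cat > h.py <<'E'
import numpy as np,cv2
from station import camera_params
def ray(n,u,v):
    p=camera_params(n);f=200/np.tan(np.radians(p["fovy"]/2))
    K=np.array([[f,0,p["cx"]],[0,f,p["cy"]],[0,0,1]])
    d=cv2.undistortPoints(np.array([[[u,v]]],float),K,np.array([p["k1"],0,0,0,0.]))[0,0]
    E=p["extrinsics"];return E[:3,3],E[:3,:3]@[d[0],d[1],1]
def plane(n,u,v,z):
    o,d=ray(n,u,v);return o+d*(z-o[2])/d[2]
def pix(n,P):
    p=camera_params(n);f=200/np.tan(np.radians(p["fovy"]/2));E=p["extrinsics"]
    K=np.array([[f,0,p["cx"]],[0,f,p["cy"]],[0,0,1]]);R=E[:3,:3].T
    return cv2.projectPoints(np.atleast_2d(P).astype(float),cv2.Rodrigues(R)[0],-R@E[:3,3],K,np.array([p["k1"],0,0,0,0.]))[0][:,0]
def blobs(im,mask,amin=15):
    n,l,s,c=cv2.connectedComponentsWithStats(mask.astype(np.uint8));return [(s[i][:5].tolist(),c[i].round(1).tolist()) for i in range(1,n) if s[i][4]>=amin]
E
python3 - <<'E'
from h import *
for n in("top","side"):
    im=cv2.imread(f"pics/{n}0.png");b,g,r=[im[...,i].astype(int) for i in range(3)]
    for s,c in blobs(im,(r>110)&(g<70)&(b<70)): print(n,"red",s,c,plane(n,*c,.204).round(4))
    # rim points: bright pixels in the annulus-> ellipse
    hub=(217,208) if n=="top" else (291,139)
    w=(36,36) if n=="top" else (31,19)
    yy,xx=np.mgrid[:400,:640];e=np.hypot((xx-hub[0])/w[0],(yy-hub[1])/w[1])
    print(n,"hub",plane(n,*hub,.212).round(4))
    dark=(im.max(2)<45)&(e<1.3)
    for s,c in blobs(im,dark): print(n,"dark",s,c,plane(n,*c,.26).round(4))
a=cv2.imread("pics/top0.png")[150:280,160:300];b=cv2.imread("pics/side0.png")[110:200,235:345]
cv2.imwrite("pics/c.png",np.hstack([cv2.resize(a,(420,390),interpolation=2),cv2.resize(b,(380,390),interpolation=2)]))
E
```

```text
top red [194, 158, 11, 15, 95] [199.3, 165.2] [0.607 0.212 0.204]
top red [380, 175, 8, 13, 89] [383.4, 181.0] [ 0.5722 -0.1638  0.204 ]
top hub [0.5179 0.1703 0.212 ]
top dark [236, 203, 18, 14, 165] [244.2, 210.1] [0.5094 0.105  0.26  ]
side red [320, 126, 13, 6, 44] [326.1, 128.7] [0.6062 0.2079 0.204 ]
side red [319, 242, 16, 7, 101] [326.2, 245.2] [ 0.5714 -0.165   0.204 ]
side hub [0.5201 0.1576 0.212 ]
side dark [282, 128, 13, 28, 245] [287.4, 142.2] [0.5096 0.0789 0.26  ]
```

View pics/c.png

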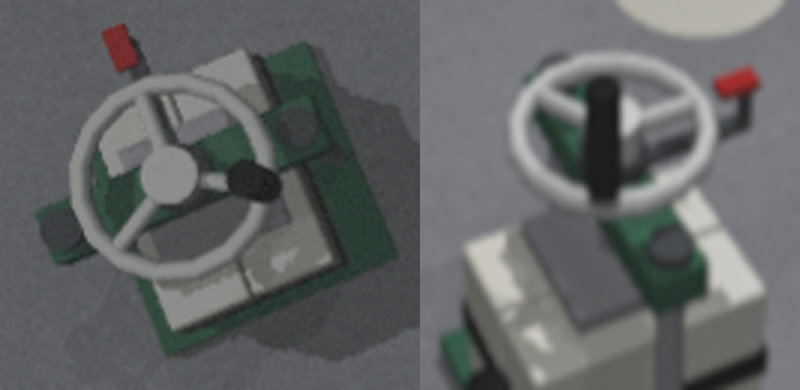

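Run:
```python
from h import *
from scipy.optimize import least_squares
for n,win in(("top",(150,280,165,275)),("side",(115,170,250,330))):
    im=cv2.imread(f"pics/{n}0.png")
    hub=(217,209) if n=="top" else (291,139)
    # bright neutral pixels cast on rim plane, kept in annulus, circle fit
    y0,y1,x0,x1=win;pts=[]
    for v in range(y0,y1):
        for u in range(x0,x1):
            p=im[v,u].astype(int)
            if p.min()>125 and np.ptp(p)<25: pts.append(plane(n,u,v,.202)[:2])
    pts=np.array(pts);c=np.array([.518,.170]) if n=="top" else np.array([.515,.165])
    for _ in range(5):
        r=np.hypot(*(pts-c).T);k=pts[abs(r-.065)<.012]
        c=least_squares(lambda c:np.hypot(*(k-c).T)-.065,c,loss="soft_l1",f_scale=.003).x
    print(n,"centre",c.round(4),len(k))
    h=(244.2,210.1) if n=="top" else (287.4,142.2)
    print(n,"handle",plane(n,*h,.243)[:2].round(4))
    if n=="top":
        print("top ends",plane(n,246,211,.275),plane(n,240,210,.209))
def tri(a,b):
    (o,d),(q,e)=ray("top",*a),ray("side",*b);A=np.stack([d,-e],1);t=np.linalg.lstsq(A,q-o,rcond=None)[0]
    P,Q=o+d*t[0],q+e*t[1];print((P+Q)/2,np.linalg.norm(P-Q))
tri((199.3,165.2),(326.1,128.7));tri((244.2,210.1),(287.4,142.2))
```

```text
top centre [0.5189 0.1751] 732
top handle [0.5108 0.1086]
top ends [0.50643623 0.09844852 0.275     ] [0.51399082 0.12439986 0.209     ]
side centre [0.519  0.1737] 683
side handle [0.5102 0.1024]
[0.6072571  0.21312376 0.20052187] 0.0009072053412227099
[0.51084289 0.1097264  0.23780607] 0.0008969576737603517
```

Call:
arm_command(
  series=[
    [[-12.5, 0, 0, -0.139], [-12.5, 0, 0, -0.139], [-12.5, 0, 0, -0.139], [-12.5, 0, 0, -0.139], [-12.5, 0, 0, -0.139], [-12.5, 0, 0, -0.139], [-12.5, 0, 0, -0.139], [-12.5, 0, 0, -0.139], [0, 0, 0, 0]],
  ],
  jaw=100,
)

```text
t: 1.0
tcp_pos: [0.2765, -0.5613, 0.3328]
tool_rot: [-0.001, 0.707, -0.001, 0.707]
force: [-0.0, -0.1, 0.7]
finger_gap: 1.003
```

Call:
arm_command(
  series=[
    [[0, 33.5, 11.7, 0], [0, 33.5, 11.7, 0], [0, 33.5, 11.7, 0], [0, 33.5, 11.7, 0], [0, 33.5, 11.7, 0], [0, 33.5, 11.7, 0], [0, 33.5, 11.7, 0], [0, 33.5, 11.7, 0], [0, 33.5, 11.7, 0], [0, 33.5, 11.7, 0]],
  ],
)

```text
t: 2.0
tcp_pos: [0.3934, -0.2239, 0.3304]
tool_rot: [0.002, 0.707, -0.001, 0.707]
force: [0.7, -0.6, -0.5]
finger_gap: 0.999
```

Call:
arm_command(
  series=[
    [[0, 33.5, 11.7, 0], [0, 33.5, 11.7, 0], [0, 33.5, 11.7, 0], [0, 33.5, 11.7, 0], [0, 33.5, 11.7, 0], [0, 33.5, 11.7, 0], [0, 33.5, 11.7, 0], [0, 33.5, 11.7, 0], [0, 33.5, 11.7, 0], [0, 0, 0, 0]],
  ],
)

```text
t: 3.0
tcp_pos: [0.4995, 0.079, 0.3303]
tool_rot: [0.0, 0.707, 0.001, 0.707]
force: [-0.1, -0.6, 0.4]
finger_gap: 1.001
```

Now over the handle (target 0.511, 0.1095), then down to TCP z ≈ 0.230 and close.

Call:
arm_command(
  series=[
    [[0, 15, 6, 0], [0, 15, 6, 0], [0, 0, 0, 0], [20, 0, 0, 0], [20, 0, 0, 0], [20, 0, 0, 0], [20, 0, 0, 0], [20, 0, 0, 0], [0, 0, 0, 0]],
  ],
)

```text
t: 3.9
tcp_pos: [0.5089, 0.1047, 0.2288]
tool_rot: [0.001, 0.71, -0.001, 0.705]
force: [-0.7, 0.3, 0.1]
finger_gap: 1.002
```

Run:
```python
from station import snapshot,status
import cv2,numpy as np
s=status.sense();print(s["tcp_pos"],s["force"],s["q"])
a=snapshot("top")[140:290,150:310];b=snapshot("side")[60:210,215:375]
cv2.imwrite("pics/d.png",np.hstack([cv2.resize(x,(400,375),interpolation=2) for x in(a,b)])[:,:,::-1])
```

```text
[0.50887559 0.10473651 0.22876985] [-0.70721376  0.31620942  0.13090403] [-1.20379675e-02  3.92267920e-01  1.69299865e+00 -5.60744268e-04
  1.06325536e+00 -9.20098444e-03]
```

View pics/d.png

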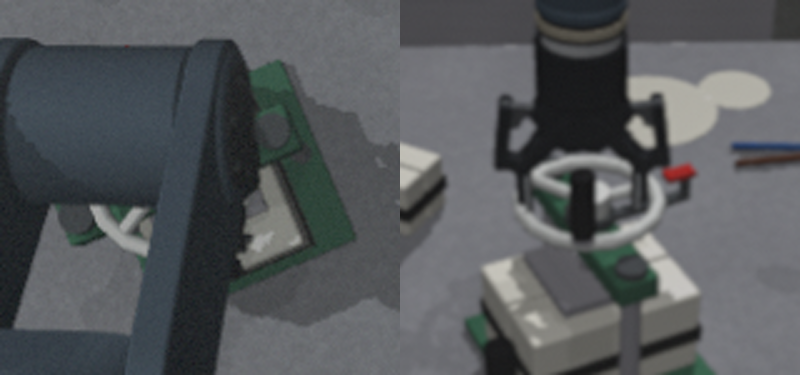

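Run:
```python
from h import *
p=pix("side",[[.464,.105,.242],[.554,.105,.242],[.511,.1095,.242]]);print((p-[215,60])*2.5+[400,0])
```

```text
[[527.64560738 205.97024279]
 [631.1707836  203.55145333]
 [581.65401581 201.66020796]]
```

Call:
arm_command(
  series=[
    [[0, 4.5, 2, 0], [0, 0, 0, 0], [0, 0, 0, 0], [0, 0, 0, 0]],
  ],
)

```text
t: 4.4
tcp_pos: [0.5134, 0.1103, 0.2319]
tool_rot: [0.0, 0.707, -0.0, 0.707]
force: [-0.9, 0.6, -0.2]
finger_gap: 1.001
```

Call:
arm_command(
  series=[
    [[0, 0, 0, 0], [0, 0, 0, 0], [0, 0, 0, 0], [0, 0, 0, 0], [0, 0, 0, 0], [0, 0, 0, 0], [0, 0, 0, 0], [0, 0, 0, 0]],
  ],
  jaw=0,
  force=40,
)

```text
t: 5.2
tcp_pos: [0.5126, 0.1101, 0.2314]
tool_rot: [0.0, 0.708, -0.0, 0.707]
force: [-3.1, 0.6, 4.5]
finger_gap: 0.269
```

Run:
```python
import numpy as np
a=np.radians(-96-8*np.arange(31));p=65*np.stack([np.sin(a),np.cos(a)],1);print(np.diff(p,axis=0).round(1).tolist());print(p[[5,10,20,30]].round(1)+[174.8,519.3])
```

```text
[[1.6, -8.9], [2.8, -8.6], [4.0, -8.2], [5.1, -7.5], [6.1, -6.7], [6.9, -5.8], [7.7, -4.8], [8.3, -3.7], [8.7, -2.5], [9.0, -1.3], [9.1, 0.0], [9.0, 1.3], [8.7, 2.5], [8.3, 3.7], [7.7, 4.8], [6.9, 5.8], [6.1, 6.7], [5.1, 7.5], [4.0, 8.2], [2.8, 8.6], [1.6, 8.9], [0.3, 9.1], [-0.9, 9.0], [-2.2, 8.8], [-3.4, 8.4], [-4.5, 7.9], [-5.6, 7.1], [-6.5, 6.3], [-7.3, 5.3], [-8.0, 4.3]]
[[129.6 472.5]
 [170.3 454.5]
 [237.9 503.6]
 [201.2 578.7]]
```

Call:
arm_command(
  series=[
    [[0, 1.6, -8.9, 0], [0, 2.8, -8.6, 0], [0, 4, -8.2, 0], [0, 5.1, -7.5, 0], [0, 6.1, -6.7, 0], [0, 0, 0, 0]],
  ],
)

```text
t: 5.8
tcp_pos: [0.4713, 0.1301, 0.2314]
tool_rot: [-0.0, 0.708, -0.0, 0.706]
force: [-4.2, -2.0, 4.2]
finger_gap: 0.269
```

Forces are low and the position is on the plan.

Call:
arm_command(
  series=[
    [[0, 6.9, -5.8, 0], [0, 7.7, -4.8, 0], [0, 8.3, -3.7, 0], [0, 8.7, -2.5, 0], [0, 9, -1.3, 0], [0, 9.1, 0, 0], [0, 9, 1.3, 0], [0, 8.7, 2.5, 0], [0, 8.3, 3.7, 0], [0, 0, 0, 0]],
  ],
)

```text
t: 6.8
tcp_pos: [0.4621, 0.2074, 0.2314]
tool_rot: [0.001, 0.708, 0.001, 0.707]
force: [-4.1, 4.3, 4.8]
finger_gap: 0.272
```

Call:
arm_command(
  series=[
    [[0, 7.7, 4.8, 0], [0, 6.9, 5.8, 0], [0, 6.1, 6.7, 0], [0, 5.1, 7.5, 0], [0, 4, 8.2, 0], [0, 2.8, 8.6, 0], [0, 1.6, 8.9, 0], [0, 0.3, 9.1, 0], [0, 0, 0, 0]],
  ],
)

```text
t: 7.7
tcp_pos: [0.5253, 0.2395, 0.2314]
tool_rot: [0.0, 0.706, -0.001, 0.709]
force: [2.0, -1.7, 2.5]
finger_gap: 0.27
```

Call:
arm_command(
  series=[
    [[0, -0.9, 9, 0], [0, -2.2, 8.8, 0], [0, -3.4, 8.4, 0], [0, -4.5, 7.9, 0], [0, -5.6, 7.1, 0], [0, -6.5, 6.3, 0], [0, 0, 0, 0], [0, 0, 0, 0]],
  ],
)

```text
t: 8.5
tcp_pos: [0.5697, 0.2148, 0.2314]
tool_rot: [-0.001, 0.708, -0.002, 0.707]
force: [-3.0, -4.6, 6.1]
finger_gap: 0.27
```

Run:
```python
from station import snapshot,status
import cv2,numpy as np
s=status.sense();print(s["tcp_pos"],s["force"])
b=snapshot("side");cv2.imwrite("pics/e_full.png",b[:,:,::-1])
cv2.imwrite("pics/e.png",cv2.resize(b[60:210,215:375],(640,600),interpolation=2)[:,:,::-1])
```

```text
[0.56968898 0.21479864 0.2313551 ] [-3.04604486 -4.57642558  6.11102273]
```

View pics/e.png

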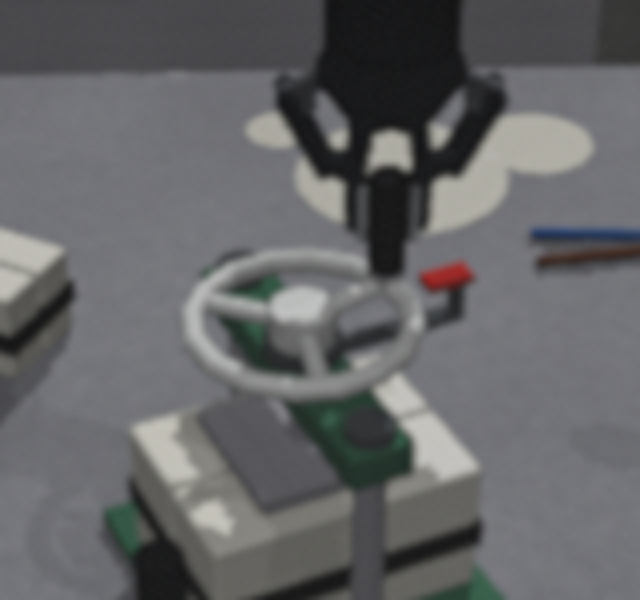

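Call:
arm_command(
  series=[
    [[0, -5, 3.7, 0], [0, -5.3, 3.3, 0], [0, -5.6, 2.8, 0], [0, 0, 0, 0], [0, 0, 0, 0], [0, 0, 0, 0]],
  ],
)

```text
t: 9.15
tcp_pos: [0.5784, 0.1999, 0.2314]
tool_rot: [-0.0, 0.708, -0.001, 0.706]
force: [-5.9, -3.0, 5.8]
finger_gap: 0.27
```

Run:
```python
from station import snapshot,status
from h import *
s=status.sense();print(s["tcp_pos"],s["force"])
b=snapshot("side");cv2.imwrite("pics/f_full.png",b[:,:,::-1])
cv2.imwrite("pics/f.png",cv2.resize(b[90:165,260:340],(640,600),interpolation=2)[:,:,::-1])
c=np.array([.519,.1745])
for t in (15,20,23.5,27,32):
    d=[np.cos(np.radians(t)),np.sin(np.radians(t))]
    print(t,((pix("side",[[*(c+.065*np.array(d)),z] for z in(.209,.275)])-[260,90])*8).round(0).tolist())
```

```text
[0.57841112 0.1998533  0.23137412] [-5.91078455 -2.98901672  5.82564123]
15 [[453.0, 329.0], [460.0, 136.0]]
20 [[445.0, 319.0], [452.0, 126.0]]
23.5 [[440.0, 312.0], [446.0, 119.0]]
27 [[433.0, 305.0], [439.0, 112.0]]
32 [[422.0, 296.0], [428.0, 103.0]]
```

View pics/f.png

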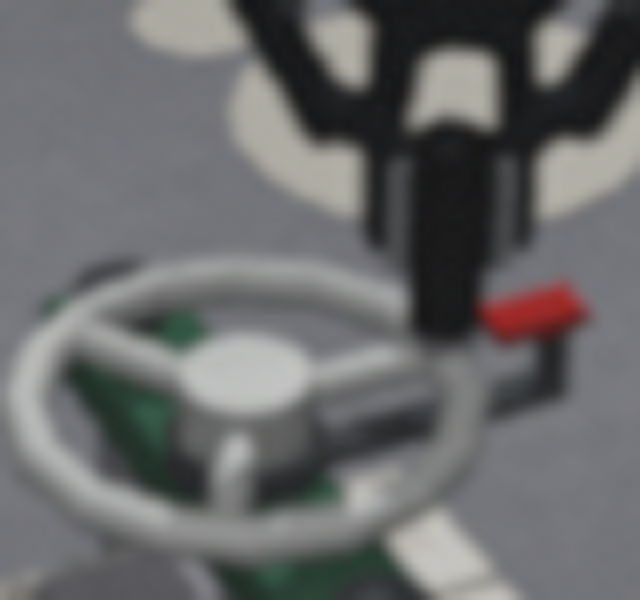

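Call:
arm_command(
  series=[
    [[0, 0, 0, 0], [0, 0, 0, 0], [0, 0, 0, 0], [0, 0, 0, 0], [0, 0, 0, 0], [0, 0, 0, 0], [0, 0, 0, 0]],
  ],
  jaw=100,
)

```text
t: 9.9
tcp_pos: [0.5798, 0.201, 0.2313]
tool_rot: [0.0, 0.707, -0.0, 0.707]
force: [0.3, 1.4, -0.2]
finger_gap: 0.996
```

Call:
arm_command(
  series=[
    [[-20, 0, 0, 0], [-20, 0, 0, 0], [-20, 0, 0, 0], [-20, 0, 0, 0], [-20, 0, 0, 0], [0, 0, 0, 0]],
  ],
)

```text
t: 10.5
tcp_pos: [0.5814, 0.2012, 0.3346]
tool_rot: [0.001, 0.705, 0.0, 0.71]
force: [0.9, 0.1, 0.6]
finger_gap: 1.003
```

Call:
arm_command(
  series=[
    [[0, -35, -10, 0], [0, -35, -10, 0], [0, -35, -10, 0], [0, -35, -10, 0], [0, -35, -10, 0], [0, -35, -10, 0], [0, -35, -10, 0], [0, -35, -10, 0], [0, -35, -10, 0], [0, 0, 0, 0]],
  ],
)

```text
t: 11.5
tcp_pos: [0.4881, -0.1175, 0.3302]
tool_rot: [0.002, 0.708, -0.003, 0.706]
force: [0.6, -0.3, -0.3]
finger_gap: 1.0
```

Run:
```python
from station import snapshot,status
from h import *
s=status.sense();print(s["t"],s["tcp_pos"],s["force"])
im=snapshot("top")[:,:,::-1].copy();cv2.imwrite("pics/g_full.png",im)
sd=snapshot("side")[:,:,::-1].copy();cv2.imwrite("pics/gs_full.png",sd)
yy,xx=np.mgrid[:400,:640];b,g,r=[im[...,i].astype(int) for i in range(3)]
near=np.hypot(xx-217,yy-208)<60
for k,c in blobs(im,(im.max(2)<45)&near):
    P=plane("top",*c,.243)[:2];d=P-[.519,.1748];print(k,c,P,np.degrees(np.arctan2(d[1],d[0])),np.hypot(*d))
print(blobs(im,(r>110)&(g<70)&(b<70)))
cv2.imwrite("pics/g.png",np.hstack([cv2.resize(im[150:280,160:300],(420,390),interpolation=2),cv2.resize(sd[110:200,235:345],(380,390),interpolation=2)]))
```

```text
11.5 [ 0.48814997 -0.11751095  0.33017639] [ 0.55208101 -0.26852024 -0.34496284]
[189, 168, 21, 16, 146] [200.8, 176.1] [0.57737103 0.19511085] 19.185909767399107 0.06180378121727539
[([194, 158, 12, 13, 78], [199.4, 164.1])]
```

View pics/g.png

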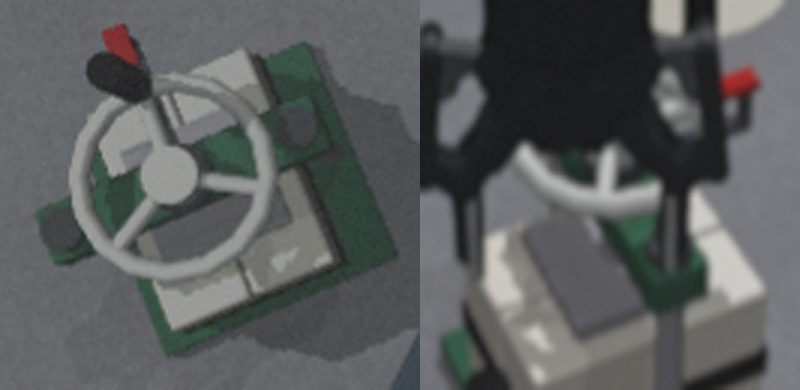

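Call:
arm_command(
  series=[
    [[0, -35, -10, 0], [0, -35, -10, 0], [0, -35, -10, 0], [0, -35, -10, 0], [0, -35, -10, 0], [0, -35, -10, 0], [0, -35, -10, 0], [0, -35, -10, 0], [0, -35, -10, 0], [0, 0, 0, 0]],
  ],
)

```text
t: 12.6
tcp_pos: [0.3989, -0.4321, 0.3303]
tool_rot: [0.001, 0.707, -0.002, 0.707]
force: [0.5, -0.0, 0.2]
finger_gap: 0.999
```

Run:
```python
from station import snapshot
from h import *
T=snapshot("top")[:,:,::-1].copy();S=snapshot("side")[:,:,::-1].copy()
cv2.imwrite("pics/h_top.png",T);cv2.imwrite("pics/h_side.png",S)
def tri(a,b):
    (o,d),(q,e)=ray("top",*a),ray("side",*b);A=np.stack([d,-e],1);t=np.linalg.lstsq(A,q-o,rcond=None)[0]
    P,Q=o+d*t[0],q+e*t[1];return (P+Q)/2,np.linalg.norm(P-Q)
ang=lambda P:np.degrees(np.arctan2(P[1]-.1748,P[0]-.519)).round(1)
C={}
for n,im,h in(("top",T,(200,176)),("side",S,(315,120))):
    yy,xx=np.mgrid[:400,:640]
    for th in(30,38,45):
        m=((im.max(2)<th)&(np.hypot(xx-h[0],yy-h[1])<30)).astype(np.uint8)
        m=cv2.morphologyEx(m,cv2.MORPH_OPEN,np.ones((5,5)))
        for k,c in blobs(im,m,40):
            P=plane(n,*c,.242);print(n,th,k,c,P[:2].round(4),ang(P));C[n,th]=c
for th in(30,38,45):
    if("top",th) in C and("side",th) in C: P,e=tri(C["top",th],C["side",th]);print(th,P.round(4),e,ang(P))
# pointer: principal axis of the red patch; base edges of the press
b,g,r=[T[...,i].astype(int) for i in range(3)]
v,u=np.nonzero((r>g+60)&(r>b+60)&(np.mgrid[:400,:640][1]<300)&(np.mgrid[:400,:640][0]>130))
rt=np.array([plane("top",x,y,.206)[:2] for x,y in zip(u,v)]);print("red mean",len(u),rt.mean(0),ang(rt.mean(0)))
e=[plane("top",160+x/3,150+y/3,.012)[:2] for x,y in((308,42),(397,258))];d=e[0]-e[1];print("base edge deg",np.degrees(np.arctan2(d[1],d[0])),np.hypot(*d))
cv2.imwrite("pics/h.png",np.hstack([cv2.resize(T[155:215,175:240],(390,360),interpolation=2),cv2.resize(S[95:165,260:340],(410,360),interpolation=2)]))
```

```text
top 45 [191, 169, 5, 9, 45] [193.0, 173.0] [0.5838 0.2111] 29.3
top 45 [197, 171, 13, 12, 127] [202.9, 176.9] [0.5759 0.1912] 16.1
side 45 [312, 109, 7, 22, 143] [315.2, 119.8] [0.5774 0.1893] 13.9
45 [0.577  0.1919 0.2401] 0.0013859863146549454 16.4
red mean 77 [0.6088831  0.21114024] 22.0
base edge deg 22.83259288454361 0.19837967984420526
```

View pics/h.png

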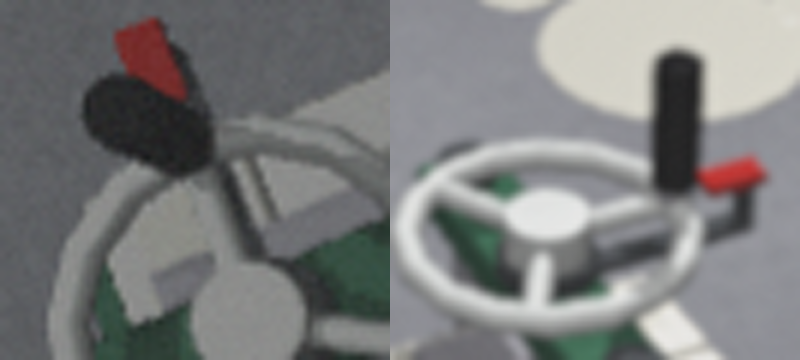

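Run:
```python
from h import *
ang=lambda P,c:np.degrees(np.arctan2(P[1]-c[1],P[0]-c[0])).round(1)
c=(.519,.1748)
for n,p,z in(("top",(195.3,173.8),.275),("top",(204.3,178.3),.209),("side",(316.4,106.7),.275),("side",(315,131),.209)):
    P=plane(n,*p,z);print(n,P.round(4),ang(P,c if n=="top" else (.519,.1737)))
# dark non-grey silhouette in both, threshold relaxed, hue-neutral
for n,h,R,f in(("top",(200,176),14,"h_top"),("side",(315,119),16,"h_side")):
    im=cv2.GaussianBlur(cv2.imread(f"pics/{f}.png"),(3,3),0);yy,xx=np.mgrid[:400,:640]
    for th in(52,58):
        m=((im.max(2)<th)&(np.hypot(xx-h[0],yy-h[1])<R)).astype(np.uint8)
        m=cv2.morphologyEx(m,cv2.MORPH_OPEN,cv2.getStructuringElement(2,(7,7)))
        for k,q in blobs(im,m,60):
            P=plane(n,*q,.242);print(n,th,k,q,P[:2].round(4),ang(P,c if n=="top" else (.519,.1737)))
pr=lambda t:[pix("top",[.519+.065*np.cos(t),.1748+.065*np.sin(t),z])[0].round(1).tolist() for z in(.209,.275)]
for t in(17,20,23,26):print(t,pr(np.radians(t)))
```

```text
top [0.5761 0.195  0.275 ] 19.5
top [0.5788 0.199  0.209 ] 22.1
side [0.5794 0.1925 0.275 ] 17.3
side [0.5781 0.192  0.209 ] 17.2
top 52 [190, 168, 20, 16, 214] [199.4, 175.4] [0.5789 0.1983] 21.4
top 58 [189, 168, 21, 16, 225] [199.3, 175.4] [0.5789 0.1985] 21.5
side 52 [312, 117, 7, 11, 61] [315.0, 122.0] [0.5762 0.1802] 6.5
side 58 [312, 107, 8, 25, 154] [315.4, 119.2] [0.5781 0.1918] 17.0
17 [[206.9, 177.1], [196.0, 171.1]]
20 [[205.3, 177.7], [194.3, 171.7]]
23 [[203.7, 178.3], [192.6, 172.4]]
26 [[202.2, 179.0], [191.0, 173.1]]
```

Run:
```python
from h import *
c=np.array([.519,.1748])
for f,n in(("top0","top"),("h_top","top"),("side0","side"),("h_side","side")):
    im=cv2.imread(f"pics/{f}.png").min(2).astype(np.float32)
    a=np.arange(0,360,1.);pr=[]
    cc=c if n=="top" else np.array([.519,.1737])
    for r in np.arange(.032,.05,.002):
        P=np.c_[cc[0]+r*np.cos(np.radians(a)),cc[1]+r*np.sin(np.radians(a)),np.full(360,.2)]
        q=pix(n,P).astype(np.float32);pr.append(cv2.remap(im,q[:,:1],q[:,1:],1)[:,0])
    m=np.median(pr,0)
    for t in(23,143,263):
        w=[(t+k)%360 for k in range(-24,25)]
        print(f,t,m[w][::3].round().astype(int).tolist())
```

```text
top0 23 [109, 117, 82, 57, 55, 77, 102, 124, 137, 138, 133, 132, 134, 134, 134, 134, 133]
top0 143 [46, 45, 45, 45, 46, 52, 95, 134, 138, 132, 107, 84, 76, 60, 68, 74, 78]
top0 263 [76, 76, 64, 51, 61, 66, 81, 67, 50, 42, 42, 40, 42, 43, 46, 50, 53]
h_top 23 [114, 118, 83, 56, 60, 82, 108, 128, 137, 137, 132, 134, 134, 134, 134, 134, 134]
h_top 143 [46, 44, 45, 47, 47, 56, 106, 137, 138, 129, 100, 80, 71, 61, 75, 81, 79]
h_top 263 [75, 75, 65, 50, 62, 81, 119, 134, 136, 128, 94, 56, 49, 47, 49, 48, 53]
side0 23 [113, 111, 109, 110, 114, 125, 138, 152, 164, 170, 167, 156, 142, 132, 125, 121, 120]
side0 143 [45, 51, 61, 75, 97, 122, 146, 161, 162, 153, 140, 126, 110, 94, 79, 63, 52]
side0 263 [37, 35, 32, 30, 29, 30, 30, 30, 30, 30, 30, 31, 37, 47, 49, 50, 48]
h_side 23 [136, 134, 130, 133, 138, 152, 167, 184, 196, 202, 198, 185, 167, 154, 147, 143, 142]
h_side 143 [67, 70, 75, 98, 130, 159, 184, 194, 191, 180, 163, 146, 127, 108, 89, 71, 60]
h_side 263 [51, 53, 55, 66, 95, 145, 191, 215, 220, 201, 165, 118, 81, 65, 61, 59, 57]
```

```bash
python3 -c "
from station import ticket,status
s=status.sense();print(s['t'],s['force']);print(ticket.sign_off())"
```

```text
12.7 [-0.45358031 -0.07042801 -0.27850825]
the job is handed in; nothing more can be done
None
```

I closed the press holding the white plaster mould. One grasp on the black handle carried the handwheel about 240° clockwise to the red pointer. I then let go, raised the gripper clear and handed the job in at 12.7 s. The force readings between moves stayed under about 10 N, and the empty press was never touched.

- **Final position:** the spokes, seen from both cameras, put the handle at about 22.5° in the world frame. The pointer and the press base edge measure 22 to 24°, so the handle is within about 1 to 2° of the pointer.
- **Disagreement:** direct readings of the handle's outline were less consistent. The top view gave about 21°, and the side view about 17° against about 21° for the pointer in the same view. That would mean an overshoot of up to 4°. I trusted the spokes because the handle mask was ragged and the two camera views differ slightly, and made no correction.

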